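Click the draining shelf one notch steeper

TASK

The draining shelf of the steel rack needs a little more slope. Lay a fingertip on top of the knurled wheel at the rack's right-hand side and roll the top of the wheel away from the robot until it clicks into the next notch, one notch only, then take the hand away. Turn it by the wheel, without pushing on the shelf or its plates, and do not pick up or shift the bowl or the chopstick caddy.

Things in the scene. Friction and masses are not known exactly. Their poses are not given: they have to be found in the camera images.
- rack: Fixed stainless rack, 250 mm (x) by 360 mm (y); origin on the counter under its centre, x axis to the rack's back (away from the robot; the rack may be yawed), y to its left. Carries the tilting shelf and the wheel housing on its right (-y) side; on its left side an upright pegboard strip with three ladles, 330 mm high, reaching to y = 285 mm.
- wheel_top (a point): Highest point of the knurled wheel, mid-width; fixed to the rack (does not turn), axes parallel to the rack's, 172 mm above the counter. The wheel: a dark drum, radius 42 mm, 30 mm wide, axis level along the rack's y, between two round steel cheeks of radius 28 mm (50 mm over their outer faces), so 14 mm of rim stands free. A pressing fingertip (5 to 12 N) drags the rim by friction.
- wheel (a joint): Wheel angle in rad; grows as its top rolls to the rack's back (+x). Notches at -0.5, 0, 0.5 and 1.0 (21 mm apart along the rim); it starts in the one at 0, the small pointer on the wheel's right end upright. About 0.08 N m (2 N at the rim) starts it; past the hump 0.25 rad from a notch it snaps into the next by itself unless a finger holds it. End stops 0.08 beyond the outer notches.
- shelf: Tilting steel shelf pan, 230 by 320 mm, with five stacked white plates (184 mm across) seated between four pins; origin in the middle of its hinge axis, 130 mm above the counter. Geared to the wheel: level at wheel angle 0, back edge 0.125 rad lower per notch. Plates and pins reach 24 mm above the origin; its right-hand edge is 58 mm from the middle of the wheel.
- caddy: Loose black square chopstick caddy, 75 mm wide, 110 mm high, chopsticks standing in it to 220 mm; origin under its centre. Not to be disturbed.
- bowl: Loose glass bowl, 124 mm across, 60 mm high; origin under its centre. Not to be disturbed.

How it is judged (in metres and radians):
At the end, for the whole second after the job is handed in: The wheel rests, still, within 0.1 rad of the notch at 0.5, one on from its start; caddy and bowl stand upright within 15 mm of where they were (value of joint wheel between 0.4 and 0.6 rad and velocity of joint wheel between -0.1 and 0.1 rad/s and distance of each of caddy, bowl from where it was at the start of the episode below 0.015 m and angle between each of caddy, bowl's own z axis and vertical below 0.25 rad); the robot touches nothing.
It fails at once if the wheel is turned beyond the next notch, over the hump to the one after (value of joint wheel above 0.76 rad).
It fails at once if the wheel is turned back over the hump to the notch before (value of joint wheel below -0.26 rad).
It fails at once if the shelf or its plates are pushed (contact force between any of the fingers, the arm and shelf above 1 N).
It fails at once if the caddy or the bowl is shifted or lifted by more than 15 mm (distance of any of caddy, bowl from where it was at the start of the episode above 0.015 m).
It fails at once if the caddy or the bowl is tipped (angle between any of caddy, bowl's own z axis and vertical above 0.25 rad).
It also fails if it takes over 32 s, if anything falls off the work surface, if the arm or the gripper's body presses on something with over 40 N, if the wrist force passes 120 N, or if a joint passes its speed limit or range.

ROBOT

A 6-joint arm with a two-finger parallel gripper is mounted at the origin on the work surface. World frame = base frame: x ahead of the robot, y to its left, z up, the work surface at z = 0. Lengths are in mm, angles in rad, forces in N, time in s.
With the tool pointing down it reaches from about 350 to 975 mm from the base axis. Payload 4.9 kg.
Tool frame: the origin (TCP) lies between the finger pads; the fingertips stand 22 mm ahead of it and the grasp point (between the pads) lies 3 mm ahead of it; y points along the fingers, z is the direction in which the jaws open and shut, and the axes are right-handed (so a half turn about y gives the same grasp; the last joint's range is limited). The gripper opens to 85 mm and grips with 20 to 120 N. Pads are 22 mm wide; open, the fingers measure 114 mm over their backs; the gripper's body (76 mm by 85 mm) begins 54 mm behind the grasp point. The pads swing forward as they close: fully open they stand 13 mm farther back than shut.
Start: joints at [-1.354, 0.053, 1.613, -0, 1.476, -0.119], TCP at [205.947, -590.074, 253.304] pointing down, gripper open.
Joint ranges: [-3.01, 3.01], [-1.01, 2.22], [0.06, 2.58], [-1.02, 4.17], [0.09, 2.62], [-3.14, 3.14]. Speed limits (rad/s): [2.57, 2.57, 3.14, 3.14, 3.14, 3.14].

INTERFACE

Orientations are given as a unit quaternion [w, x, y, z].
In Python, from plant import * gives the robot as it stands.
- The arm moves only by the tool carry_out, never from a script. Its argument "moves" is text: rows parted by semicolons, each of 4 numbers parted by spaces: the shift along the tool's x, y, z in mm, then the turn about the tool's y in rad. A call has exactly 10 rows; each row is the pose to reach, as a shift and turn from the pose measured when the call began, along the tool's axes at that moment; what a row does not reach only later rows make up. A row lasts 1/10 s, in which the tool goes at most 50 mm and 8.59 degrees, less where a joint would pass 70% of its speed; a pose out of reach is approached as far as the arm can. A call with a gripper value outside its range is refused whole. "gripper" is the opening, from 0 (shut) to 1 (fully open), set as the call begins (left out, the last holds). The fingers move at their own pace and stop on an object; the grip force is fixed at half the most. Time passes only in rows, so rows that repeat a pose let the fingers close, or fill a call up. It gives the time, the measured TCP pose, the force and the opening at its end, in the units of the state.
- state(): the state, without advancing time (a new reading comes with each control period).
- camera(name): name is "scene" or "top" or "wrist"; returns (picture, depth): 420x560x3 uint8, blue, green, red; 420x560 float32, mm along the optical axis (not along the pixel's ray), 0 where there is no reading.
- camera_info(name): a dict with "fx", "fy", "cx", "cy" (pixels), "R" (3x3) and "t" (3): a world point X has camera coordinates R X + t. Camera axes: x right, y down, z forward; pixel columns grow to the right and rows downward; lengths in mm; the calibration is good to about 2 mm. A picture is of the moment at which its call begins: read the wrist's pose just before it. camera_info takes no time and is no camera call; for the wrist camera it gives the pose at the moment of the call.
- job_done(): hands the job in, once; it reports no verdict.
Trained networks look in the newest picture that a camera, given by its name, has taken for a name from the list of things; names that differ only in an ending like _2 or _b are one class to them, and where a whole thing is asked for, a point or a joint stands for the part that bears it (a point fixed in the world has none). Each returns a list of dicts, best first, with "p" (0 to 1); they miss things now and then, are a little off and sometimes report something else, mostly with a low value. They report only what shows in the picture. A call takes as long as a camera call.
- recognise(camera, label): "pixel" ([column, row] in pixels, amid what is visible of it).
The state is a dict: "time": time; "qpos": joint angles; "joint_vel": joint speeds; "tau": joint torques, N m; "eef_pos": TCP position; "tcp_rot": TCP orientation; "wrist_force": force on the tool from outside, world axes, zero at the start; "moment": the same for the moment, N m; "width": finger opening in mm.
Only numpy, scipy, OpenCV 4.12 (cv2) and the standard library are available. Lean on these libraries where they do the work, as an engineer would, in place of code of your own. Each camera call takes 0.05 s, during which the arm holds its last target.

## Working session

There is one attempt and no reset: what is moved stays moved. The work goes in short steps, Python scripts to look and compute and a tool call to move; the robot and the scene stay as the last step left them, time stands still between calls to the robot, and variables do not carry over. Pictures are saved under pics/ and viewed, and the job is handed in when it is done.

Besides the shell and the picture viewer there is one more tool, called after "Emit:" as a command line: name --argument value ..., lists and objects as JSON in quotes. carry_out: Moves the arm, as the interface text tells. Its arguments: {"type":"object","properties":{"moves":{"type":"string"},"gripper":{"type":"number"}},"required":["moves"]}

```bash
mkdir -p pics; ls; python3 - <<'E'
from plant import *
import cv2,numpy as np
s=state();print(s)
for n in ["scene","top"]:
    p,d=camera(n);cv2.imwrite(f"pics/{n}0.png",p);np.save(f"pics/{n}0.npy",d)
    i=camera_info(n);print(n,i)
    for l in ["wheel_top","wheel","shelf","rack","caddy","bowl"]:
        for r in recognise(n,l)[:2]: print(l,r)
E
```

```text
pics
{'time': 0.0, 'qpos': array([-1.35401057e+00,  5.33370461e-02,  1.61430088e+00,  2.24197158e-06,
        1.47599948e+00, -1.18998375e-01]), 'joint_vel': array([ 0.00037967, -0.00108437,  0.0003492 ,  0.00117451, -0.00032926,
       -0.00019076]), 'tau': array([ 2.13524768e-04, -3.93682516e+01, -3.70176458e+01,  5.15123781e-05,
        7.19954580e-03,  1.02921396e-05]), 'eef_pos': array([ 205.81955026, -589.5230571 ,  252.07114997]), 'tcp_rot': array([ 0.11812599, -0.11819508,  0.69788605, -0.69644184]), 'wrist_force': array([-0.21100854, -0.78009772, -0.64272072]), 'moment': array([-0.00371829,  0.01152059,  0.03051421]), 'width': 85.51337883730055}
scene {'fx': 402.5718209009777, 'fy': 402.5718209009777, 'cx': 280.00435501328445, 'cy': 207.73375584422354, 'R': array([[ 0.43479651,  0.90041704, -0.01418305],
       [ 0.63606686, -0.31821899, -0.70296204],
       [-0.63747231,  0.29662407, -0.71108594]]), 't': array([-207.55361038, -260.51870341, 1315.36444861])}
wheel_top {'pixel': [379.7, 197.9], 'p': 0.79}
wheel {'pixel': [288.6, 221.7], 'p': 0.62}
shelf {'pixel': [365.5, 197.9], 'p': 0.76}
rack {'pixel': [382.4, 200.0], 'p': 0.71}
caddy {'pixel': [367.2, 198.1], 'p': 0.49}
bowl {'pixel': [212.9, 244.0], 'p': 0.9}
top {'fx': 442.7186866162969, 'fy': 442.7186866162969, 'cx': 280.75346820104403, 'cy': 208.9408945422274, 'R': array([[-0.02099998, -0.99963811, -0.01681224],
       [-0.98734255,  0.02337997, -0.15686957],
       [ 0.15720587,  0.01330518, -0.98747622]]), 't': array([-18.62709261, 544.22768112, 967.72962672])}
wheel_top {'pixel': [165.7, 198.4], 'p': 0.96}
wheel_top {'pixel': [183.1, 195.7], 'p': 0.19}
wheel {'pixel': [287.1, 181.2], 'p': 0.84}
shelf {'pixel': [183.3, 194.6], 'p': 0.9}
rack {'pixel': [165.5, 195.4], 'p': 0.84}
caddy {'pixel': [354.1, 157.4], 'p': 0.88}
bowl {'pixel': [347.9, 214.5], 'p': 0.58}
```

View pics/scene0.png

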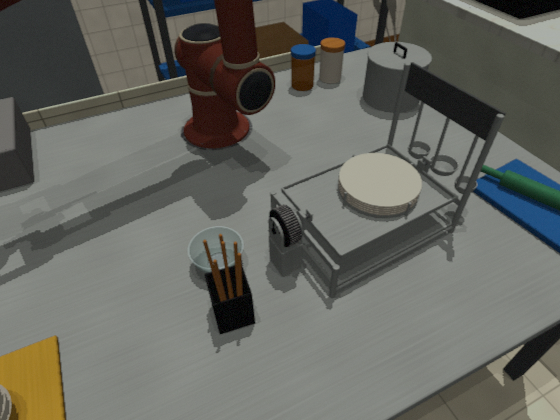

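View pics/top0.png

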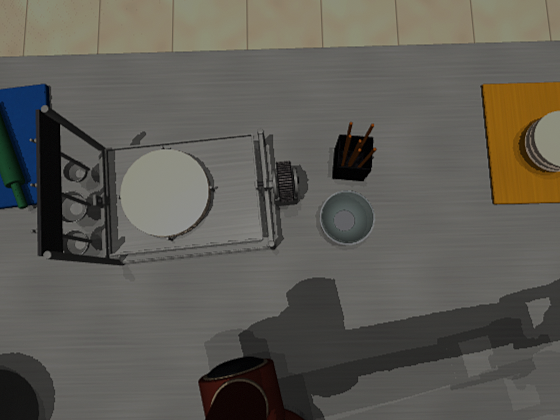

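The scene view shows the wheel near (288,225), with the bowl near (215,250) and the caddy near (232,300) to its right. The top view shows the wheel at (287,183), the caddy at (354,157) and the bowl at (347,217). Next I'll measure them.

```bash
cat > h.py <<'E'
from plant import *
import cv2,numpy as np
def cloud(n,d):
    i=camera_info(n);h,w=d.shape
    u,v=np.meshgrid(np.arange(w),np.arange(h))
    P=np.stack([(u-i['cx'])/i['fx']*d,(v-i['cy'])/i['fy']*d,d],-1)
    return (P-i['t'])@i['R']
def proj(n,X):
    i=camera_info(n);c=i['R']@np.array(X)+i['t'];return c[0]/c[2]*i['fx']+i['cx'],c[1]/c[2]*i['fy']+i['cy']
E
python3 - <<'E'
from h import *
d=np.load('pics/top0.npy');P=cloud('top',d)
for v in range(150,216,4): print(v,[tuple(P[v,u].round().astype(int)) for u in (279,283,287,291,295)])
print('table',P[300,100],P[100,430])
# plates
for nm,(a,b,c,e),(z0,z1) in [('plates',(100,220,140,245),(140,175)),('wheel',(272,305,150,215),(150,182)),('caddy',(330,380,120,190),(85,118)),('chop',(330,380,110,190),(125,240)),('bowl',(315,380,185,250),(40,75))]:
    Q=P[c:e,a:b].reshape(-1,3);Q=Q[(Q[:,2]>z0)&(Q[:,2]<z1)]
    print(nm,len(Q),Q.min(0).round(),Q.max(0).round(),np.median(Q,0).round(1))
for n in ['top','scene']:
    p=cv2.imread(f'pics/{n}0.png')
    cr=p[140:230,235:315] if n=='top' else p[170:290,230:350]
    cv2.imwrite(f'pics/{n}z.png',cv2.resize(cr,None,fx=6 if n=='top' else 5,fy=6 if n=='top' else 5,interpolation=cv2.INTER_CUBIC))
E
```

```text
150 [(np.int64(696), np.int64(-29), np.int64(0)), (np.int64(696), np.int64(-39), np.int64(-3)), (np.int64(696), np.int64(-48), np.int64(-4)), (np.int64(695), np.int64(-58), np.int64(-1)), (np.int64(695), np.int64(-68), np.int64(-2))]
154 [(np.int64(686), np.int64(-29), np.int64(0)), (np.int64(687), np.int64(-38), np.int64(-4)), (np.int64(686), np.int64(-48), np.int64(-3)), (np.int64(686), np.int64(-58), np.int64(-4)), (np.int64(684), np.int64(-68), np.int64(2))]
158 [(np.int64(676), np.int64(-29), np.int64(-1)), (np.int64(676), np.int64(-38), np.int64(-3)), (np.int64(676), np.int64(-48), np.int64(-2)), (np.int64(675), np.int64(-58), np.int64(-2)), (np.int64(675), np.int64(-67), np.int64(-2))]
162 [(np.int64(625), np.int64(-31), np.int64(152)), (np.int64(624), np.int64(-39), np.int64(155)), (np.int64(623), np.int64(-47), np.int64(156)), (np.int64(664), np.int64(-57), np.int64(3)), (np.int64(664), np.int64(-67), np.int64(1))]
166 [(np.int64(613), np.int64(-31), np.int64(164)), (np.int64(613), np.int64(-39), np.int64(163)), (np.int64(612), np.int64(-47), np.int64(167)), (np.int64(655), 
[... 2662 characters left out ...]
, np.int64(-64), np.int64(-1))]
214 [(np.int64(538), np.int64(-26), np.int64(0)), (np.int64(538), np.int64(-35), np.int64(-1)), (np.int64(538), np.int64(-45), np.int64(-3)), (np.int64(538), np.int64(-54), np.int64(-1)), (np.int64(538), np.int64(-64), np.int64(-3))]
table [346.35524195 395.30008943  -3.74884358] [ 814.21113893 -404.09222703   -2.04989571]
plates 6127 [472. 110. 140.] [667. 340. 154.] [567.7 207.4 148.5]
wheel 613 [552. -69. 150.] [627. -16. 175.] [586. -41. 165.]
caddy 500 [ 615. -234.   85.] [ 696. -154.  118.] [ 649.1 -194.4  105.4]
chop 325 [ 626. -217.  125.] [ 685. -166.  220.] [ 653.2 -187.   182.7]
bowl 721 [ 459. -239.   40.] [ 581. -118.   64.] [ 532.1 -191.6   55. ]
```

View pics/topz.png

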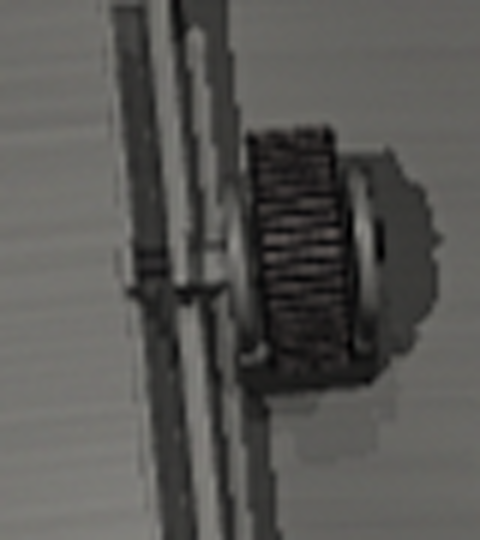

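View pics/scenez.png

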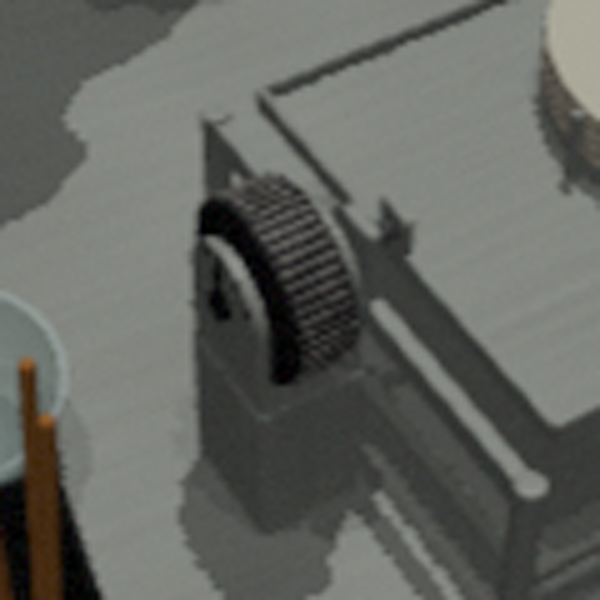

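```bash
python3 - <<'E'
from h import *
from scipy.optimize import least_squares
from scipy.spatial.transform import Rotation as R
s=state();q=s['tcp_rot'];print(s['time'],R.from_quat([q[1],q[2],q[3],q[0]]).as_matrix().round(3))
d=np.load('pics/top0.npy');P=cloud('top',d)
# fit wheel rim: points z>140
Q=P[160:200,276:292].reshape(-1,3);Q=Q[(Q[:,2]>135)&(Q[:,2]<180)&(Q[:,0]>545)&(Q[:,0]<635)&(Q[:,1]<-26)&(Q[:,1]>-56)]
def f(p,z=None):
    x0,z0,a=p; t=np.array([np.cos(a),np.sin(a)])
    X=(Q[:,:2]-[x0,-42])@t
    return np.hypot(X,Q[:,2]-z0)-42
r=least_squares(f,[590,130,0.1],loss='soft_l1');print(r.x,np.abs(r.fun).mean(),len(Q))
# rack yaw: shelf edge: rack top rail depth edges; use scene cloud + top: points z 120-145 min-area rect
for n in ['top','scene']:
    C=cloud(n,np.load(f'pics/{n}0.npy')).reshape(-1,3)
    m=(C[:,2]>115)&(C[:,2]<140)&(C[:,0]>430)&(C[:,0]<740)&(C[:,1]>-12)&(C[:,1]<330)
    rect=cv2.minAreaRect(C[m][:,:2].astype(np.float32));print(n,m.sum(),rect)
    m=(C[:,2]>143)&(C[:,2]<160)&(C[:,0]>460)&(C[:,0]<680)&(C[:,1]>90)&(C[:,1]<300)
    print('plates',cv2.minEnclosingCircle(C[m][:,:2].astype(np.float32)))
E
```

```text
0.7 [[-0.944 -0.     0.33 ]
 [-0.33  -0.    -0.944]
 [ 0.    -1.     0.   ]]
[5.90224716e+02 1.29211973e+02 9.03023376e-02] 1.0960787761197837 538
top 1168 ((573.6957397460938, 164.3485565185547), (235.048828125, 349.4814147949219), 4.636692047119141)
plates ((569.5609741210938, 207.65536499023438), 97.43204498291016)
scene 1369 ((573.0213623046875, 167.34291076660156), (237.25804138183594, 339.99932861328125), 4.253748416900635)
plates ((569.3478393554688, 208.6298370361328), 98.7216796875)
```

Emit:
carry_out --moves "-20 -12 -15 -0.13; -58 -25 -42 -0.26; -96 -38 -70 -0.39; -134 -40 -98 -0.52; -172 -40 -126 -0.65; -210 -40 -154 -0.78; -248 -40 -181 -0.91; -286 -40 -209 -1.04; -324 -40 -237 -1.17; -360 -40 -263 -1.3" --gripper 0

```text
time: 1.7
eef_pos: [460.0, -221.3, 293.7]
tcp_rot: [0.517, -0.517, 0.482, -0.482]
wrist_force: [0.1, -0.9, 0.4]
width: 0.3
```

```bash
cat >> h.py <<'E'
from scipy.spatial.transform import Rotation as Rn
A=np.deg2rad(4.9);U=np.array([np.cos(A),np.sin(A),0]);TOP=np.array([590.,-44,172])
def rep(goal=None):
    s=state();q=s['tcp_rot'];M=Rn.from_quat([q[1],q[2],q[3],q[0]]).as_matrix()
    print(s['time'],s['eef_pos'].round(1),'w',s['width'],'F',s['wrist_force'].round(2),'q',s['qpos'].round(2))
    print('tool',M.round(3).tolist(),'turn needed',-(A-np.arctan2(M[1,2],M[0,2])))
    e=s['eef_pos']-TOP; V=np.array([-U[1],U[0],0]);print('rel top along,left,up',e@U,e@V,e[2])
    if goal is not None: print('shift',M.T@(TOP+goal[0]*U+goal[1]*V+[0,0,goal[2]]-s['eef_pos']))
    return s,M
E
python3 -c "
from h import *
rep((-9,0,75))"
```

```text
1.7 [ 460.  -221.3  293.7] w 0.28323984921042533 F [ 0.14 -0.88  0.36] q [-0.59 -0.25  1.83  0.    1.56 -0.66]
tool [[0.071, 0.001, 0.998], [-0.998, -0.001, 0.071], [0.001, -1.0, 0.001]] turn needed -0.014918477873833144
rel top along,left,up -144.65407439741048 -165.53711451868972 121.71530289220863
shift [-167.57234019   46.7231796   133.12903139]
```

Emit:
carry_out --moves "-25 0 20 0; -55 0 44 0; -85 0 68 -0.015; -115 0 92 -0.015; -145 0 115 -0.015; -168 5 133 -0.015; -168 20 133 -0.015; -168 35 133 -0.015; -168 47 133 -0.015; -168 47 133 -0.015"

```text
time: 2.7
eef_pos: [578.9, -45.0, 243.2]
tcp_rot: [-0.52, 0.522, -0.48, 0.477]
wrist_force: [0.1, 0.6, -1.4]
width: 0.1
```

```bash
python3 - <<'E'
from h import *
rep((-9,0,30))
for n,(a,b,c,e) in {'top':(200,360,110,230),'scene':(200,360,130,250),'wrist':(0,560,0,420)}.items():
    p,d=camera(n);np.save(f'pics/{n}1.npy',d);k=1 if n=='wrist' else 5
    cv2.imwrite(f'pics/{n}1.png',cv2.resize(p[c:e,a:b],None,fx=k,fy=k,interpolation=cv2.INTER_CUBIC))
E
```

```text
2.7 [578.9 -45.  243.2] w 0.09450066792449865 F [ 0.13  0.56 -1.39] q [-0.21 -0.04  1.73 -0.    1.46 -0.29]
tool [[0.084, -0.005, 0.996], [-0.996, 0.0, 0.084], [-0.001, -1.0, -0.005]] turn needed -0.0014797169272679767
rel top along,left,up -11.106505603496736 -0.09018976807306428 71.22266479821073
shift [-0.06292914 41.21277316  2.29280643]
```

View pics/top1.png

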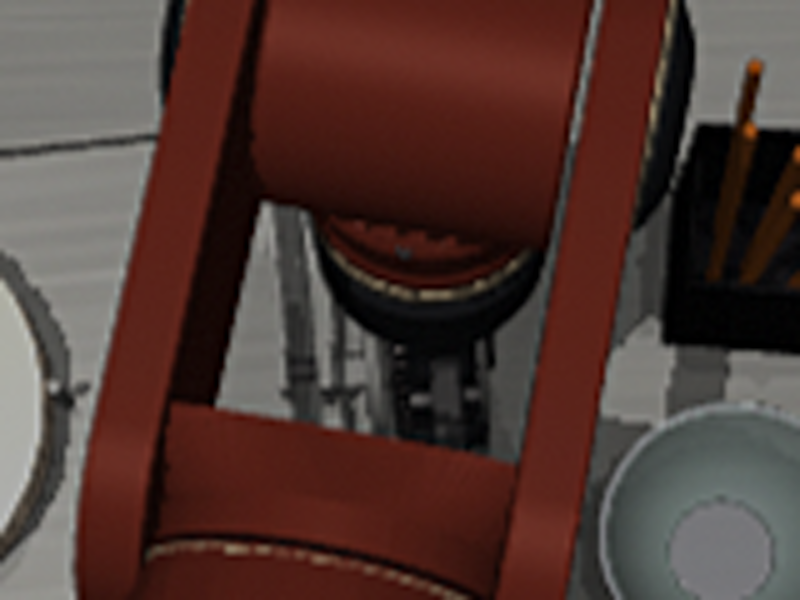

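View pics/scene1.png

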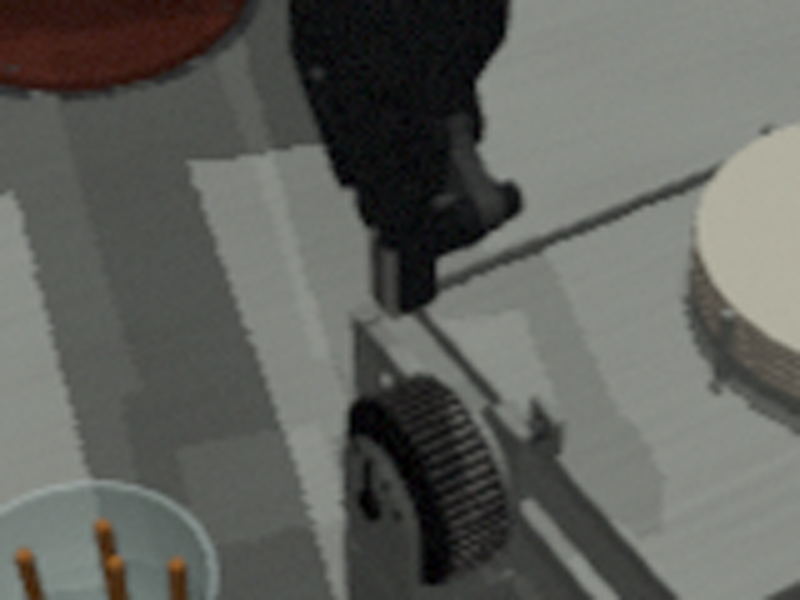

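View pics/wrist1.png

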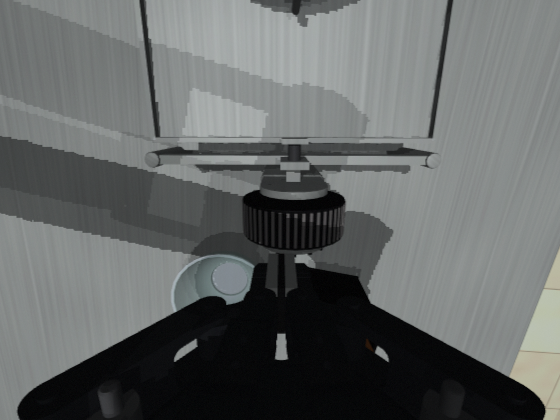

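The scene view shows the closed fingertips at (400,300) in the crop, above and just in front of the wheel. The pointer, at (370,490), is upright. In the wrist view the fingertips at (283,265) sit about 11 px left of the wheel centre at (294,225), which fits the planned start 9–11 mm before top. I'll descend now.

Emit:
carry_out --moves "0 10 3 0; 0 20 3 0; 0 30 3 0; 0 36 3 0; 0 40 3 0; 0 42 3 0; 0 43 3 0; 0 44 3 0; 0 44 3 0; 0 44 3 0"

```text
time: 3.85
eef_pos: [584.0, -45.0, 203.4]
tcp_rot: [0.521, -0.52, 0.478, -0.479]
wrist_force: [0.0, -0.0, 0.4]
width: -0.0
```

```bash
python3 - <<'E'
from h import *
rep((-8,0,22))
p,d=camera('scene');cv2.imwrite('pics/s2.png',cv2.resize(p[150:270,220:360],None,fx=5,fy=5,interpolation=cv2.INTER_CUBIC))
E
```

```text
3.85 [584.  -45.  203.4] w -0.0026267113772866766 F [ 0.03 -0.04  0.44] q [-0.2  -0.01  1.76 -0.    1.39 -0.29]
tool [[0.084, 0.002, 0.996], [-0.996, -0.001, 0.084], [0.001, -1.0, 0.002]] turn needed -0.001199297960043838
rel top along,left,up -6.075058950880985 -0.4329429878604234 31.417591851721482
shift [-0.44035768  9.41348407 -1.94326447]
```

View pics/s2.png

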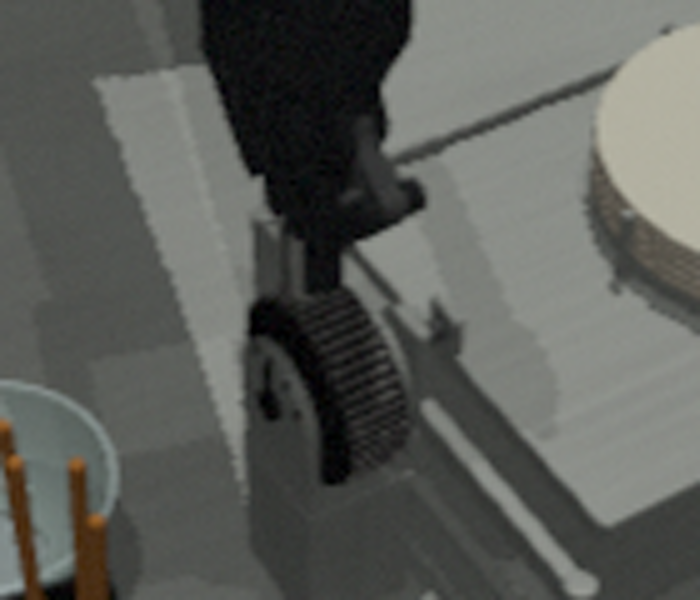

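The fingertip (crop (315,285)) is just above the wheel's top and centred across its width. I'll lower it slowly to contact.

Emit:
carry_out --moves "0 2 -2 0; 0 4 -2 0; 0 5 -2 0; 0 6 -2 0; 0 7 -2 0; 0 8 -2 0; 0 8.5 -2 0; 0 9 -2 0; 0 9.5 -2 0; 0 9.5 -2 0"

```text
time: 4.9
eef_pos: [582.1, -45.1, 194.0]
tcp_rot: [0.521, -0.52, 0.478, -0.479]
wrist_force: [0.5, -0.3, 0.2]
width: 0.1
```

```bash
python3 -c "
from h import *
rep((-8,0,22))"
```

```text
4.9 [582.1 -45.1 194. ] w 0.13619394576253982 F [ 0.48 -0.34  0.16] q [-0.2  -0.    1.77 -0.    1.37 -0.29]
tool [[0.084, 0.002, 0.996], [-0.996, -0.001, 0.084], [0.001, -1.0, 0.002]] turn needed -0.0011469990048951634
rel top along,left,up -8.009693610326549 -0.4354694075576886 22.012565578709825
shift [-0.43549307  0.01213222  0.00916822]
```

Still free. I'll go on in fine steps.

Emit:
carry_out --moves "0 0.3 0 0; 0 0.6 0 0; 0 0.8 0 0; 0 1 0 0; 0 1 0 0; 0 1 0 0; 0 1 0 0; 0 1 0 0; 0 1 0 0; 0 1 0 0"

```text
time: 5.9
eef_pos: [582.3, -45.1, 193.8]
tcp_rot: [0.521, -0.52, 0.477, -0.479]
wrist_force: [-1.4, 0.4, 5.0]
width: -0.3
```

Emit:
carry_out --moves "0 1 0 0; 0 1.5 0 0; 0 1.5 2 0; 0 1.5 4 0; 0 1.5 6 0; 0 1.5 8 0; 0 1.5 10 0; 0 1.5 12 0; 0 1.5 14 0; 0 1.5 15 0"

```text
time: 6.9
eef_pos: [598.6, -43.8, 193.9]
tcp_rot: [0.522, -0.519, 0.476, -0.48]
wrist_force: [0.8, 1.0, 5.2]
width: -0.0
```

```bash
python3 - <<'E'
from h import *
rep()
p,d=camera('scene');cv2.imwrite('pics/s3.png',cv2.resize(p[150:270,220:360],None,fx=5,fy=5,interpolation=cv2.INTER_CUBIC))
E
```

```text
6.9 [598.6 -43.8 193.9] w -0.04551738520653549 F [0.76 1.   5.15] q [-0.2   0.03  1.73  0.    1.37 -0.28]
tool [[0.084, 0.007, 0.996], [-0.996, -0.001, 0.084], [0.002, -1.0, 0.007]] turn needed -0.0011009907496138532
rel top along,left,up 8.567900913916748 -0.5576197055727102 21.85647578394756
```

View pics/s3.png

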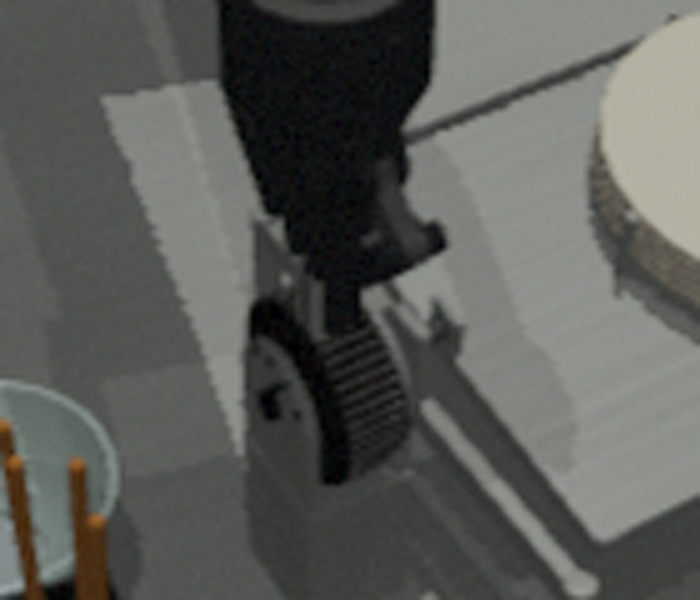

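The pointer has swung toward the back (tip now about (283,388) in the crop, it was (266,362)). The drag force has also changed sign, so the wheel is past the hump. I'll lift straight up.

Emit:
carry_out --moves "0 -2 0 0; 0 -5 0 0; 0 -10 0 0; 0 -20 0 0; 0 -30 0 0; 0 -45 0 0; 0 -60 0 0; 0 -75 0 0; 0 -85 0 0; 0 -85 0 0"

```text
time: 7.95
eef_pos: [599.1, -43.9, 281.8]
tcp_rot: [0.523, -0.518, 0.475, -0.482]
wrist_force: [0.7, -0.2, 0.6]
width: -0.0
```

```bash
python3 - <<'E'
from h import *
rep()
p,d=camera('scene');cv2.imwrite('pics/s4.png',cv2.resize(p[150:270,220:360],None,fx=5,fy=5,interpolation=cv2.INTER_CUBIC))
# shelf tilt: fit plane to shelf/plates
for nm,D in (('before',np.load('pics/scene0.npy')),('now',d)):
    P=cloud('scene',D)[155:200,345:412].reshape(-1,3); P=P[(P[:,2]>125)&(P[:,2]<175)&(np.hypot(P[:,0]-570,P[:,1]-208)<85)]
    a=np.c_[P[:,:2]-P[:,:2].mean(0),np.ones(len(P))]
    c=np.linalg.lstsq(a,P[:,2],rcond=None)[0];print(nm,len(P),'slope along rack x',c[:2]@U[:2],c[2])
E
```

```text
7.95 [599.1 -43.9 281.8] w -0.03873990379385511 F [ 0.7  -0.17  0.64] q [-0.2  -0.03  1.65  0.    1.51 -0.28]
tool [[0.084, 0.011, 0.996], [-0.996, -0.002, 0.084], [0.003, -1.0, 0.011]] turn needed -0.0010450168425802098
rel top along,left,up 9.069221424032408 -0.6941662949072842 109.77190929854521
before 2648 slope along rack x -0.0003388952513210043 148.46947965430786
now 2745 slope along rack x -0.1256709178085983 148.8363600261686
```

View pics/s4.png

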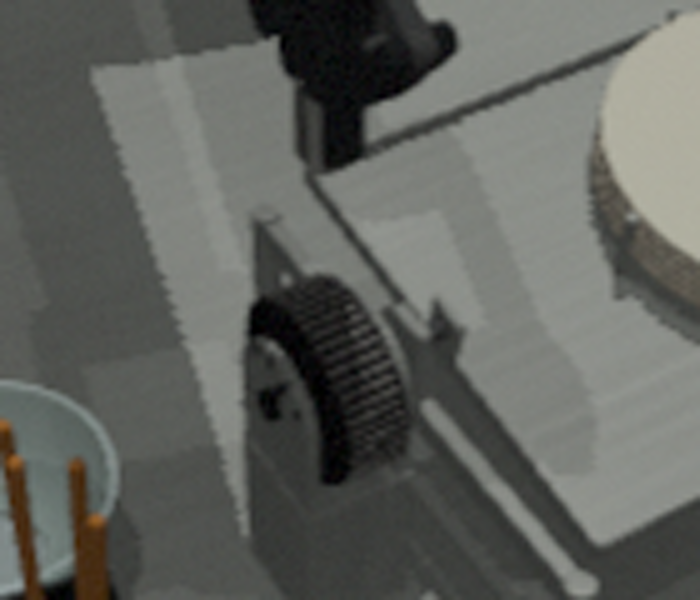

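The hand is well clear of the wheel and the pointer is turned. The plates now slope 0.1257 rad down at the back, which is exactly one notch (0.125). I'll hand it in.

```bash
python3 -c "
from plant import *
print(job_done())"
```

```text
the job is handed in; nothing more can be done
None
```

The wheel is on by one notch and the job is handed in, after about 8 s of the 32 s allowed. I laid the closed fingertips on top of the wheel at about 5 N, rolled it 16.5 mm toward the rack's back past the hump, then lifted straight up and let it snap into the notch.

- **Wheel and shelf:** the depth image shows the plates' slope going from 0.000 to −0.126 rad along the rack, where one notch should give −0.125. The wheel's pointer has turned to match.
- **Hand:** the tool centre point ended about 110 mm above the wheel top (fingertips about 88 mm clear). The wrist force was under 1 N, which is at noise level.
- **Bowl and caddy:** the arm passed well above them and they look unmoved in the last picture. I did not re-measure their positions.

No checks failed or disagreed.

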